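# Weigh out the fully potted choke and seat it in the test adapter

### The job

One of the two look-alike potted chokes on the bench is badly filled and too light: gently set one on each pan of the little pivot balance, let go and see which side drops. Put the choke that dropped into the round well of the black test adapter and press it straight down until the stiff floor of the well is fully home, keeping a steady push of about 15 N on it for a second before letting go; leave the other choke standing on its pan and do not disturb the other things on the bench.

Things in the scene. Friction and masses are not known exactly. Their poses are not given: they have to be found in the camera images.
- coil_a: Potted choke: a plain round aluminium can with a black potted top, 34 mm diameter, 48 mm tall, foot chamfered 3 mm high. Origin at the centre of its underside, z up its axis. Looks exactly like coil_b; one of the two weighs 0.17 to 0.19 kg (well filled), the other 0.11 to 0.13 kg. Starts standing on the bench.
- coil_b: The other potted choke, same can: 34 mm diameter, 48 mm tall, foot chamfered 3 mm high. Origin at the centre of its underside, z up its axis. Starts standing on the bench.
- balance: Fixed pivot balance, origin on the bench under its pivot; grey foot 90 x 160 mm. Its x axis is parallel to the pivot's axis (65 mm above the bench), its arms run along its y. Everything on it is below 95 mm. The beam and pans hurt their pivot if pressed or struck with more than 15 N; the beam's stops are rigid.
- beam (a joint): Tilt of the balance's beam, rad, from -0.10 to 0.10 (rigid stops). 0 is level, where a weak spring (0.12 N m/rad) and damping hold it when empty; positive: pan_left is down, negative: pan_right. The pans are fixed to the beam and tilt with it, each moving 11 mm up or down. An empty balance's pan gives way under 0.2 N until the beam meets its stop.
- pan_left (a point): Centre of the flat inner floor of the pan at the balance's +y end, 110 mm from the pivot line, 75 mm above the bench when level. Pan: aluminium dish, 56 mm inside and 62 mm outside diameter, rim 5 mm above its floor. The point turns with the beam.
- pan_right (a point): The same for the pan at the balance's -y end.
- adapter: Fixed black test adapter block, 80 x 80 x 46 mm, origin at the centre of its underside, z up; four screw heads on top and three brass terminals on its +x side.
- well_mouth (a point): Centre of the mouth of the adapter's upright round well, level with the block's top, 46 mm above the bench. The well is 37.5 mm in diameter with a 1.5 mm chamfer.
- well_floor (a joint): Travel of the well's brass floor, m: 0 (12 mm below the mouth) to 0.010 (22 mm below: home, rigid stop); starts at 0 to 0.003. Held by friction: moves only under about 7 N (not under a choke's weight), stays where left. A choke seated home stands 26 mm proud. It must press the home floor with 9 to 22 N for 0.5 s or more; over 25 N breaks the contacts.
- board_small: Bystander: small green circuit board lying flat, 50 x 32 mm, 9 mm high. Origin under its centre. Leave alone.
- board_mid: Bystander: small green circuit board lying flat, 60 x 34 mm, 9 mm high. Origin under its centre. Leave alone.
- solder_reel: Bystander: grey solder reel standing on its flange, 48 mm diameter, 40 mm high. Origin under its centre. Leave alone.
- screwdriver: Bystander: screwdriver lying on the bench. Leave alone.

How it is judged:
On the way, in this order (a step that is already met when the one before it is completed fails the run):
1. the two chokes stand free, one on each pan, and the beam has come to rest tipped to one side ((((distance between coil_a and pan_left below 0.018 m and contact force between the fingers and coil_a below 0.05 N and angle between coil_a's own z axis and vertical below 0.2 rad) and (distance between coil_b and pan_right below 0.018 m and contact force between the fingers and coil_b below 0.05 N and angle between coil_b's own z axis and vertical below 0.2 rad)) or ((distance between coil_b and pan_left below 0.018 m and contact force between the fingers and coil_b below 0.05 N and angle between coil_b's own z axis and vertical below 0.2 rad) and (distance between coil_a and pan_right below 0.018 m and contact force between the fingers and coil_a below 0.05 N and angle between coil_a's own z axis and vertical below 0.2 rad))) and (value of joint beam above 0.07 rad or value of joint beam below -0.07 rad) and velocity of joint beam between -0.05 and 0.05 rad/s), for 0.3 s.
2. a choke is in the well, the floor fully home, pressed on it with 9 to 22 N for 0.5 s (value of joint well_floor above 0.0088 m and (((horizontal distance between coil_a and well_mouth below 0.004 m and angle between coil_a's own z axis and vertical below 0.06 rad and z of coil_a in the frame of well_mouth below -0.0205 m) and contact force between coil_a and adapter between 9 and 22 N) or ((horizontal distance between coil_b and well_mouth below 0.004 m and angle between coil_b's own z axis and vertical below 0.06 rad and z of coil_b in the frame of well_mouth below -0.0205 m) and contact force between coil_b and adapter between 9 and 22 N))), for 0.5 s.
At the end, for the whole second after the job is handed in: Heavier choke (rests on the floor with over 1.45 N) released, still in the well: within 4 mm of its axis, 0.06 rad of upright, foot 20.5 mm below the mouth, floor pressed over 8.8 mm; lighter choke free and still on either pan (foot within 18 mm of its centre, tilt under 0.2 rad), beam at rest (value of joint well_floor above 0.0088 m and velocity of joint beam between -0.05 and 0.05 rad/s and linear speed of each of coil_a, coil_b below 0.02 m/s and (((horizontal distance between coil_a and well_mouth below 0.004 m and angle between coil_a's own z axis and vertical below 0.06 rad and z of coil_a in the frame of well_mouth below -0.0205 m) and contact force between coil_a and adapter above 1.45 N and ((distance between coil_b and pan_left below 0.018 m and contact force between the fingers and coil_b below 0.05 N and angle between coil_b's own z axis and vertical below 0.2 rad) or (distance between coil_b and pan_right below 0.018 m and contact force between the fingers and coil_b below 0.05 N and angle between coil_b's own z axis and vertical below 0.2 rad))) or ((horizontal distance between coil_b and well_mouth below 0.004 m and angle between coil_b's own z axis and vertical below 0.06 rad and z of coil_b in the frame of well_mouth below -0.0205 m) and contact force between coil_b and adapter above 1.45 N and ((distance between coil_a and pan_left below 0.018 m and contact force between the fingers and coil_a below 0.05 N and angle between coil_a's own z axis and vertical below 0.2 rad) or (distance between coil_a and pan_right below 0.018 m and contact force between the fingers and coil_a below 0.05 N and angle between coil_a's own z axis and vertical below 0.2 rad))))); the robot touches nothing.
It fails at once if the balance is pressed or struck by a choke with more than 15 N (contact force between any of coil_a, coil_b and balance above 15 N).
It fails at once if the robot leans on the balance with more than 15 N (contact force between the arm and balance above 15 N).
It fails at once if a choke presses on the adapter with more than 25 N (contact force between any of coil_a, coil_b and adapter above 25 N).
It fails at once if a bystander is moved by more than 30 mm (distance of any of board_small, board_mid, solder_reel, screwdriver from where it was at the start of the episode above 0.03 m).
It also fails if it takes over 72 s, if anything falls off the work surface, if the arm or the gripper's body presses on something with over 40 N, if the wrist force passes 120 N, or if a joint passes its speed limit or range.

### The arm

A 7-joint arm with a two-finger parallel gripper is mounted at the origin on the work surface. World frame = base frame: x ahead of the robot, y to its left, z up, the work surface at z = 0. Lengths are in m, angles in rad, forces in N, time in s.
With the tool pointing down it reaches from about 0.35 to 0.9 m from the base axis. Payload 8.1 kg.
Tool frame: the origin (TCP) lies at the very end of the fingers, on their centre line; the grasp point (between the pads) lies 19 mm behind it; z points along the fingers, y is the line along which they close (so a half turn about z gives the same grasp; the last joint's range is limited). The gripper opens to 92 mm and grips with 3 to 60 N. Pads are 19 mm wide; open, the fingers measure 130 mm over their backs; the gripper's body (75 mm by 190 mm) begins 47 mm behind the grasp point.
Start: joints at [1.117, 0.434, 0.025, 1.573, -0.012, 1.134, -0.075], TCP at [0.215, -0.587, 0.227] pointing down, gripper open.
Joint ranges: [-2.62, 2.62], [-0.44, 2.09], [-1.27, 1.32], [0.08, 2.57], [-1.32, 4.46], [0.12, 2], [-2.74, 2.74]. Speed limits (rad/s): [2.22, 2.22, 3.01, 3.01, 3.14, 3.14, 3.14].

### API

Orientations are given as a rotation vector (axis times angle).
In Python, from cell import arm gives the robot as it stands.
- The arm moves only by the tool jog_arm, never from a script. Its argument "rows" is a list of rows, each a list of 3 entries, a list of its own where there are three numbers: the shift along the world's x, y, z in cm, then the turn, a rotation vector about the world's x, y, z in degrees, then the opening, from 0 (shut) to 1 (fully open). A call has 1 to 8 rows; each row is the pose to reach, as a shift and turn from the pose commanded when the call began; what a row does not reach only later rows make up. A row lasts 1/8 s, in which the tool goes at most 62.5 mm and 10.7 degrees, less where a joint would pass 70% of its speed; a pose out of reach is approached as far as the arm can. A call with a gripper value outside its range is refused whole. The fingers move at their own pace and stop on an object; "newtons" is the grip in N (left out, the last holds). Time passes only in rows, so rows that repeat a pose let the fingers close. It gives the time, the measured TCP pose, the force, the opening and the grip force at its end, in the units of the state.
- arm.observe(): the state, without advancing time (a new reading comes with each control period).
- arm.get_image(name): name is "side" or "top"; returns a dict with "img" (400x640x3 uint8, red, green, blue), "depth" (400x640 float32, m along the optical axis (not along the pixel's ray), 0 where there is no reading), "fx", "fy", "cx", "cy" (pixels), "rvec" (rotation vector, rad) and "tvec" (3), from world to camera coordinates, as OpenCV has them. Camera axes: x right, y down, z forward; pixel columns grow to the right and rows downward; lengths in m; the calibration is good to about 2 mm. A picture is of the moment at which its call begins.
- arm.sign_off(): hands the job in; it is judged then, once.
The state is a dict: "clock": time; "joints": joint angles; "dq": joint speeds; "joint_efforts": joint torques, N m; "position": TCP position; "ee_rot": TCP orientation; "force": force on the tool from outside, world axes, zero at the start; "ft_torque": the same for the moment, N m; "width": opening from 0.0 (shut) to 1.0 (fully open); "gripper_force": force on a finger pad.
Only numpy, scipy, OpenCV 4.12 (cv2) and the standard library are available. Lean on these libraries where they do the work, as an engineer would, in place of code of your own. Each camera call takes 0.05 s, during which the arm holds its last target. There are 200 camera calls.

## Working session

There is one attempt and no reset: what is moved stays moved. The work goes in short steps, Python scripts to look and compute and a tool call to move; the robot and the scene stay as the last step left them, time stands still between calls to the robot, and variables do not carry over. Pictures are saved under pics/ and viewed, at most 10 in all, crops included, and the job is handed in when it is done.

Besides the shell and the picture viewer there is one more tool, called after ">>>" in YAML: its name, and indented under it one key for each argument. jog_arm: Moves the arm, as the interface text tells. Its arguments: {"type":"object","properties":{"rows":{"type":"array","items":{"type":"array"}},"newtons":{"type":"number"}},"required":["rows"]}

```bash
mkdir -p pics; cat > h.py <<'E'
import numpy as np, cv2
from cell import arm
def look(name,fn=None):
    d=arm.get_image(name)
    if fn: cv2.imwrite('pics/'+fn,cv2.cvtColor(d['img'],cv2.COLOR_RGB2BGR))
    return d
def cloud(d):
    R,_=cv2.Rodrigues(np.array(d['rvec'],float)); t=np.array(d['tvec'],float).ravel()
    z=d['depth'].astype(float); v,u=np.mgrid[:z.shape[0],:z.shape[1]]
    P=np.stack([(u-d['cx'])/d['fx']*z,(v-d['cy'])/d['fy']*z,z],-1)
    W=(P-t)@R; W[z<=0]=np.nan
    return W
E
python3 - <<'E'
from h import *
d=look('top','top0.png'); s=look('side','side0.png')
np.savez('t0.npz',W=cloud(d),img=d['img']); np.savez('s0.npz',W=cloud(s),img=s['img'])
for q in (d,s):
    R,_=cv2.Rodrigues(np.array(q['rvec'],float)); print(-R.T@np.array(q['tvec']).ravel(), q['fx'])
print(arm.observe())
E
```

```text
[0.35645907 0.01965074 1.09374027] 423.5612420073194
[0.09841989 0.55302806 0.96019989] 519.9073290352026
{'clock': 0.1, 'joints': array([ 1.11738492,  0.43511049,  0.02496702,  1.57399345, -0.01159782,
        1.13398411, -0.07507469]), 'dq': array([ 0.00011827, -0.00026381, -0.00073042, -0.00252352,  0.00064908,
       -0.0017556 , -0.00027857]), 'joint_efforts': array([ 3.83840001e-03, -6.69129539e+01,  9.88156423e-01, -3.15142965e+01,
       -6.05621492e-02,  3.75527667e-02,  1.00137031e-04]), 'position': array([ 0.21458837, -0.58653207,  0.22605486]), 'ee_rot': array([-3.09211456e+00, -5.47947177e-01,  5.57139467e-04]), 'force': array([-0.36370017,  0.79499398, -0.38807292]), 'ft_torque': array([-0.02662927, -0.02247441, -0.0271985 ]), 'gripper_force': 0.0, 'width': 1.004268537448235}
```

View pics/top0.png

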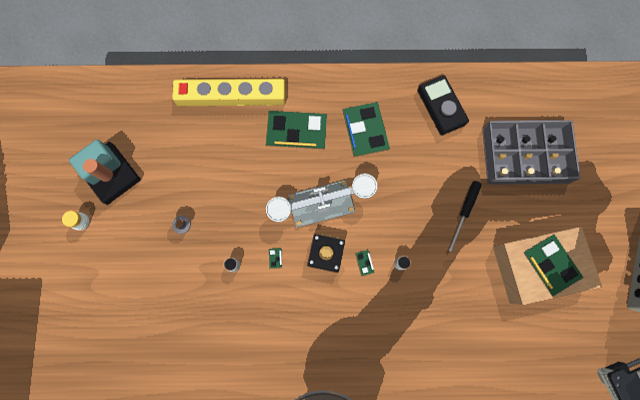

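View pics/side0.png

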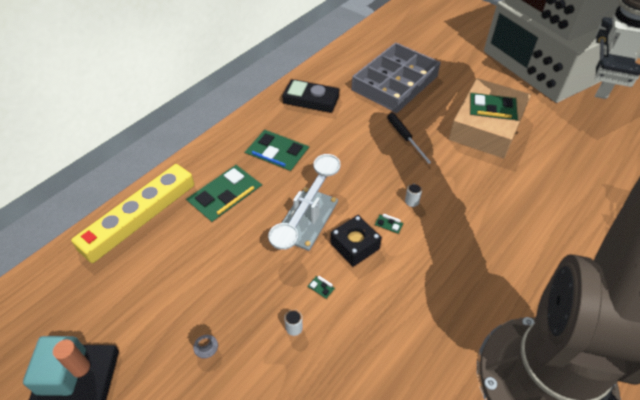

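The top view shows the chokes at (232,264) and (403,263), the pans at (278,209) and (365,186), and the adapter at (326,252) with its brass floor. The small boards are at (275,258) and (365,262). The side view agrees.

```bash
python3 - <<'E'
from h import *
for n in ('t0','s0'):
    f=np.load(n+'.npz'); W=f['W']; 
    x,y,z=W[...,0],W[...,1],W[...,2]; img=f['img'].astype(int)
    def circ(m):
        p=W[m][:,:2].astype(np.float32); c,r=cv2.minEnclosingCircle(p); return np.round([*c,r,*p.mean(0),np.median(W[m][:,2]),len(p)],4)
    def win(t,u,v,r=14):
        m=np.zeros(z.shape,bool); m[v-r:v+r,u-r:u+r]=1; return m
    P={'t0':dict(cL=(232,264),cR=(403,263),pL=(278,209),pR=(365,186),ad=(326,252)),'s0':dict(cL=(293,320),cR=(414,194),pL=(284,236),pR=(327,165),ad=(356,240))}[n]
    for k,(u,v) in P.items():
        r={'c':14,'p':20,'a':32}[k[0]]; lo,hi={'c':(.042,.054),'p':(.068,.09),'a':(.042,.05)}[k[0]]
        m=win(n,u,v,r)&(z>lo)&(z<hi)
        if k[0]=='p': m&=img.min(-1)>150
        print(n,k,circ(m))
        if k=='ad':
            p=W[m][:,:2].astype(np.float32); print(cv2.minAreaRect(p)); 
            b=win(n,u,v,12)&(img[...,0]>img[...,2]+50); print('floor',circ(b),W[b][:,2].min(),W[b][:,2].max())
E
```

```text
t0 cL [4.313e-01 2.228e-01 1.700e-02 4.312e-01 2.227e-01 4.860e-02 1.380e+02]
t0 cR [ 4.298e-01 -2.038e-01  1.720e-02  4.292e-01 -2.034e-01  4.920e-02
  1.430e+02]
t0 pL [5.648e-01 9.540e-02 3.830e-02 5.628e-01 1.024e-01 7.200e-02 4.680e+02]
t0 pR [ 6.135e-01 -9.990e-02  4.080e-02  6.161e-01 -1.066e-01  7.970e-02
  5.240e+02]
t0 ad [ 4.570e-01 -1.280e-02  5.520e-02  4.565e-01 -1.320e-02  4.650e-02
  8.160e+02]
((0.4568425714969635, -0.013087693601846695), (0.07956883311271667, 0.0800243392586708), 77.29818725585938)
floor [ 4.579e-01 -1.370e-02  1.800e-02        nan        nan        nan
  1.570e+02] nan nan
s0 cL [4.330e-01 2.210e-01 1.840e-02 4.322e-01 2.220e-01 4.910e-02 2.210e+02]
s0 cR [ 4.313e-01 -2.044e-01  1.730e-02  4.312e-01 -2.033e-01  4.910e-02
  1.300e+02]
s0 pL [5.673e-01 8.590e-02 4.780e-02 5.646e-01 1.006e-01 7.270e-02 6.140e+02]
s0 pR [ 6.150e-01 -9.650e-02  4.680e-02  6.175e-01 -1.060e-01  8.080e-02
  5.250e+02]
s0 ad [ 4.588e-01 -1.500e-02  5.610e-02  4.580e-01 -1.380e-02  4.720e-02
  9.320e+02]
((0.45930588245391846, -0.01520509272813797), (0.08186562359333038, 0.08356467634439468), 76.6946792602539)
floor [ 4.618e-01 -1.280e-02  2.070e-02        nan        nan        nan
  1.250e+02] nan nan
```

```bash
cat > pans.py <<'E'
from h import *
def pans(W,img):
    z=W[...,2]; m=(z>.055)&(z<.1)&(img.min(-1)>130)&(abs(W[...,0]-.59)<.09)&(abs(W[...,1])<.16)
    p=W[m]; c=np.array([.590,-.002]); out=[]
    e=np.array([-.0516,.2095]); e/=np.linalg.norm(e); n=np.array([e[1],-e[0]])
    for s in (1,-1):
        a=s*(p[:,:2]-c)@e; q=p[(a>.088)&(a<.16)]; aq=s*(q[:,:2]-c)@e; b=(q[:,:2]-c)@n
        b0=(np.percentile(b,1)+np.percentile(b,99))/2; a0=np.percentile(aq,99.7)-.031
        inn=q[np.hypot(aq-a0,b-b0)<.02]
        print('L' if s>0 else 'R',np.round(c+s*a0*e+b0*n,4),'z floor',np.round(np.median(inn[:,2]),4),'width',np.round(np.ptp(b),4),len(q))
E
python3 - <<'E'
from pans import *
for n in ('t0','s0'):
    f=np.load(n+'.npz'); pans(f['W'],f['img'])
E
```

```text
L [0.5625 0.1017] z floor 0.0713 width 0.062 438
R [ 0.6158 -0.1084] z floor 0.0792 width 0.0609 448
L [0.564  0.1007] z floor 0.072 width 0.0609 518
R [ 0.6176 -0.1112] z floor 0.0804 width 0.0616 427
```

>>> jog_arm:
  rows:
    - [[21.6,38.3,-7],[0,0,84],1]
    - [[21.6,38.3,-7],[0,0,84],1]
    - [[21.6,38.3,-7],[0,0,84],1]
    - [[21.6,38.3,-7],[0,0,84],1]
    - [[21.6,38.3,-7],[0,0,84],1]
    - [[21.6,38.3,-7],[0,0,84],1]
    - [[21.6,38.3,-7],[0,0,84],1]
    - [[21.6,38.3,-7],[0,0,84],1]
  newtons: 15

```text
clock: 1.1
position: [0.4325, -0.1991, 0.1563]
ee_rot: [-1.915, -2.489, -0.003]
force: [0.8, -1.7, 0.4]
width: 0.995
gripper_force: 0.0
```

>>> jog_arm:
  rows:
    - [[0,0,-5],[0,0,0],1]
    - [[0,0,-10],[0,0,0],1]
    - [[0,0,-13.4],[0,0,0],1]
    - [[0,0,-13.4],[0,0,0],1]

```text
clock: 1.6
position: [0.4288, -0.2032, 0.0208]
ee_rot: [-1.928, -2.474, 0.002]
force: [0.1, 0.1, -0.1]
width: 1.0
gripper_force: 0.0
```

>>> jog_arm:
  rows:
    - [[0.1,0,0],[0,0,0],0.2]
    - [[0.1,0,0],[0,0,0],0.2]
    - [[0.1,0,0],[0,0,0],0.2]
    - [[0.1,0,0],[0,0,0],0.2]
    - [[0.1,0,0],[0,0,0],0.2]
    - [[0.1,0,0],[0,0,0],0.2]

```text
clock: 2.35
position: [0.4317, -0.204, 0.0228]
ee_rot: [1.932, 2.477, 0.0]
force: [-0.9, 0.5, 0.2]
width: 0.398
gripper_force: 0.0
```

>>> jog_arm:
  rows:
    - [[0.1,0,0],[0,0,0],0.2]
    - [[0.1,0,0],[0,0,0],0.2]
    - [[0.1,0,0],[0,0,0],0.2]

```text
clock: 2.72
position: [0.4319, -0.204, 0.0227]
ee_rot: [-1.932, -2.476, 0.002]
force: [-2.2, -0.1, 5.3]
width: 0.361
gripper_force: 15.0
```

>>> jog_arm:
  rows:
    - [[0,0,3],[0,0,0],0.2]
    - [[0,0,8],[0,0,0],0.2]
    - [[4,2,12],[1,0.3,0],0.2]
    - [[9,4.5,12],[3,0.8,0],0.2]
    - [[13.5,6.7,12],[5.5,1.4,0],0.2]
    - [[17,8.4,12],[5.5,1.4,0],0.2]
    - [[18.6,9.15,12],[5.5,1.4,0],0.2]
    - [[18.6,9.15,12],[5.5,1.4,0],0.2]

```text
clock: 3.72
position: [0.6188, -0.1116, 0.1421]
ee_rot: [-1.881, -2.415, -0.093]
force: [-0.1, 0.6, -2.6]
width: 0.364
gripper_force: 15.0
```

```bash
python3 - <<'E'
from h import *
print(arm.observe()['position'],arm.observe()['force'])
d=look('side','side1.png')
cv2.imwrite('pics/side1c.png',cv2.cvtColor(cv2.resize(d['img'][80:300,220:480],None,fx=3,fy=2.7),cv2.COLOR_RGB2BGR))
np.savez('s1.npz',W=cloud(d),img=d['img'])
E
```

```text
[ 0.61882825 -0.11157982  0.14213828] [-0.1049731   0.62727636 -2.61088703]
```

View pics/side1c.png

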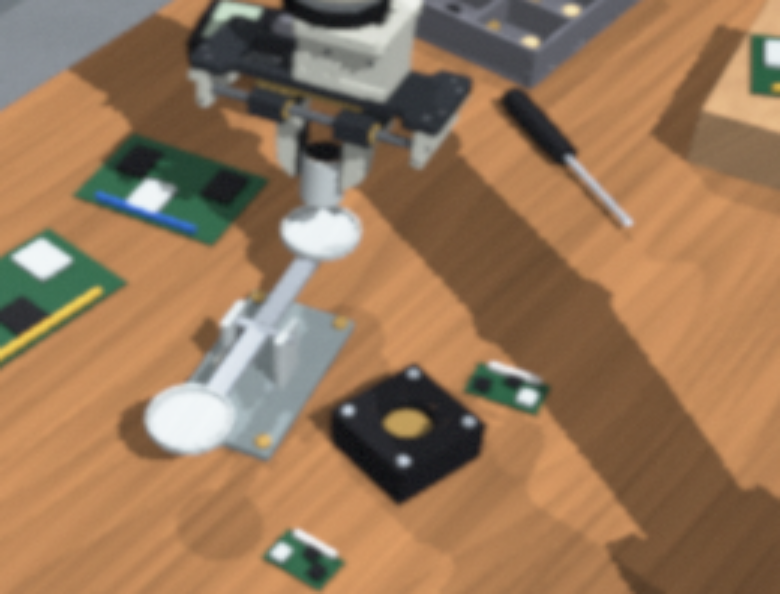

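The choke hangs upright over the right pan, around crop pixel (320,180), with the pan at (320,232). The left pan is at (190,418). I'll lower it.

>>> jog_arm:
  rows:
    - [[0,0,-1.5],[0,0,0],0.2]
    - [[0,0,-3],[0,0,0],0.2]
    - [[0,0,-4],[0,0,0],0.2]
    - [[0,0,-4.6],[0,0,0],0.2]
    - [[0,0,-5.0],[0,0,0],0.2]
    - [[0,0,-5.2],[0,0,0],0.2]
    - [[0,0,-5.2],[0,0,0],0.2]

```text
clock: 4.65
position: [0.6189, -0.1124, 0.0909]
ee_rot: [-1.883, -2.415, -0.093]
force: [-0.7, 0.3, -2.5]
width: 0.363
gripper_force: 15.0
```

>>> jog_arm:
  rows:
    - [[0,0,-0.1],[0,0,0],0.2]
    - [[0,0,-0.2],[0,0,0],0.2]
    - [[0,0,-0.25],[0,0,0],0.2]
    - [[0,0,-0.3],[0,0,0],0.2]

```text
clock: 5.15
position: [0.6188, -0.1124, 0.0878]
ee_rot: [-1.883, -2.414, -0.093]
force: [1.0, 0.6, -0.8]
width: 0.36
gripper_force: 15.0
```

>>> jog_arm:
  rows:
    - [[0,0,-0.05],[0,0,0],0.2]
    - [[0,0,-0.05],[0,0,0],0.45]
    - [[0,0,-0.05],[0,0,0],0.7]
    - [[0,0,-0.05],[0,0,0],0.9]
    - [[0,0,-0.05],[0,0,0],0.9]

```text
clock: 5.78
position: [0.6188, -0.1125, 0.0873]
ee_rot: [-1.883, -2.414, -0.093]
force: [-0.4, 0.0, -0.4]
width: 0.728
gripper_force: 0.0
```

>>> jog_arm:
  rows:
    - [[0,0,3],[0,0,0],1]
    - [[0,0,9],[0,0,0],1]
    - [[-4,7,11],[-5.5,-1.4,0],1]
    - [[-18.7,33.5,11],[-5.5,-1.4,0],1]
    - [[-18.7,33.5,11],[-5.5,-1.4,0],1]
    - [[-18.7,33.5,11],[-5.5,-1.4,0],1]
    - [[-18.7,33.5,5],[-5.5,-1.4,0],1]
    - [[-18.7,33.5,0],[-5.5,-1.4,0],1]

```text
clock: 6.78
position: [0.449, 0.1946, 0.1261]
ee_rot: [1.929, 2.477, 0.007]
force: [1.6, 0.1, -0.1]
width: 0.998
gripper_force: 0.0
```

```bash
python3 - <<'E'
from h import *
d=look('top','top2.png'); s=look('side')
print(arm.observe()['position'])
cv2.imwrite('pics/top2c.png',cv2.cvtColor(cv2.resize(d['img'][150:300,190:430],None,fx=3.3,fy=3.3),cv2.COLOR_RGB2BGR))
for W in (cloud(d),cloud(s)):
    z=W[...,2]; m=(z>.1)&(z<.125)&(np.hypot(W[...,0]-.617,W[...,1]+.113)<.03); p=W[m]; print(p.mean(0) if len(p) else 0,len(p))
E
```

```text
[0.44393141 0.19510353 0.12205324]
[ 0.61560716 -0.11315006  0.11149496] 151
0 0
```

View pics/top2c.png

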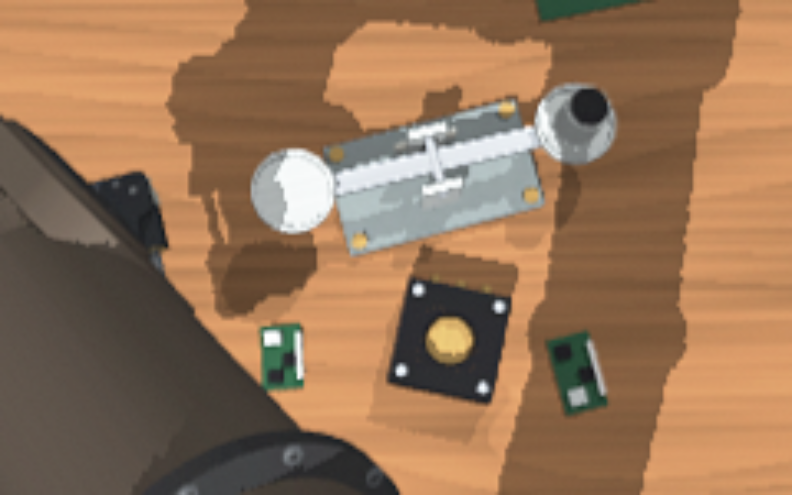

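>>> jog_arm:
  rows:
    - [[-1.0,2.7,0],[0,0,0],1]
    - [[-1.0,2.7,-3],[0,0,0],1]
    - [[-1.0,2.7,-7],[0,0,0],1]
    - [[-1.0,2.7,-9.8],[0,0,0],1]
    - [[-1.0,2.7,-9.8],[0,0,0],1]

```text
clock: 7.5
position: [0.4383, 0.2175, 0.0259]
ee_rot: [-1.932, -2.476, 0.005]
force: [0.3, 0.3, -0.5]
width: 1.004
gripper_force: 0.0
```

>>> jog_arm:
  rows:
    - [[-0.5,0.45,0],[0,0,0],1]
    - [[-0.5,0.45,0],[0,0,0],0.7]
    - [[-0.5,0.45,0],[0,0,0],0.6]

```text
clock: 7.88
position: [0.4345, 0.2235, 0.0279]
ee_rot: [1.931, 2.477, 0.002]
force: [-0.4, -0.6, -1.0]
width: 0.83
gripper_force: 0.0
```

>>> jog_arm:
  rows:
    - [[-0.1,-0.1,-0.2],[0,0,0],0.2]
    - [[-0.1,-0.1,-0.2],[0,0,0],0.2]
    - [[-0.1,-0.1,-0.2],[0,0,0],0.2]
    - [[-0.1,-0.1,-0.2],[0,0,0],0.2]
    - [[-0.1,-0.1,-0.2],[0,0,0],0.2]
    - [[-0.1,-0.1,-0.2],[0,0,0],0.2]
    - [[-0.1,-0.1,-0.2],[0,0,0],0.2]

```text
clock: 8.75
position: [0.4329, 0.2222, 0.025]
ee_rot: [1.932, 2.477, 0.0]
force: [-0.1, -0.7, -0.6]
width: 0.36
gripper_force: 15.0
```

>>> jog_arm:
  rows:
    - [[0,0,4],[0,0,0],0.2]
    - [[0,0,9],[0,0,0],0.2]
    - [[2,-2,11.5],[0,0,0],0.2]
    - [[6,-5.5,11.5],[0,0,0],0.2]
    - [[10,-9,11.5],[0,0,0],0.2]
    - [[12.5,-11.3,11.5],[0,0,0],0.2]
    - [[13.2,-12.1,11.5],[0,0,0],0.2]
    - [[13.2,-12.1,11.0],[0,0,0],0.2]

```text
clock: 9.75
position: [0.5648, 0.1012, 0.1348]
ee_rot: [-1.933, -2.476, -0.0]
force: [0.3, 0.6, -1.4]
width: 0.364
gripper_force: 15.0
```

>>> jog_arm:
  rows:
    - [[0,0,-0.4],[0,0,0],0.2]
    - [[0,0,-0.9],[0,0,0],0.2]
    - [[0,0,-1.3],[0,0,0],0.2]
    - [[0,0,-1.6],[0,0,0],0.2]

```text
clock: 10.25
position: [0.5647, 0.1014, 0.1187]
ee_rot: [-1.931, -2.478, 0.0]
force: [-0.7, -0.7, -1.0]
width: 0.366
gripper_force: 15.0
```

>>> jog_arm:
  rows:
    - [[0,0,-0.3],[0,0,0],0.2]
    - [[0,0,-0.6],[0,0,0],0.2]
    - [[0,0,-0.9],[0,0,0],0.2]
    - [[0,0,-1.2],[0,0,0],0.2]
    - [[0,0,-1.4],[0,0,0],0.2]
    - [[0,0,-1.6],[0,0,0],0.2]
    - [[0,0,-1.75],[0,0,0],0.2]
    - [[0,0,-1.8],[0,0,0],0.2]

```text
clock: 11.25
position: [0.565, 0.1012, 0.1009]
ee_rot: [1.932, 2.477, 0.0]
force: [-0.5, 1.1, 0.4]
width: 0.365
gripper_force: 15.0
```

```bash
python3 - <<'E'
from h import *
d=look('side'); s=look('top')
cv2.imwrite('pics/side3c.png',cv2.cvtColor(cv2.resize(d['img'][100:300,210:450],None,fx=2.5,fy=2.5),cv2.COLOR_RGB2BGR))
print(arm.observe()['force'],arm.observe()['position'])
E
```

```text
[-0.26328634  1.65093128  0.85571675] [0.5650078  0.10118685 0.10098042]
```

View pics/side3c.png

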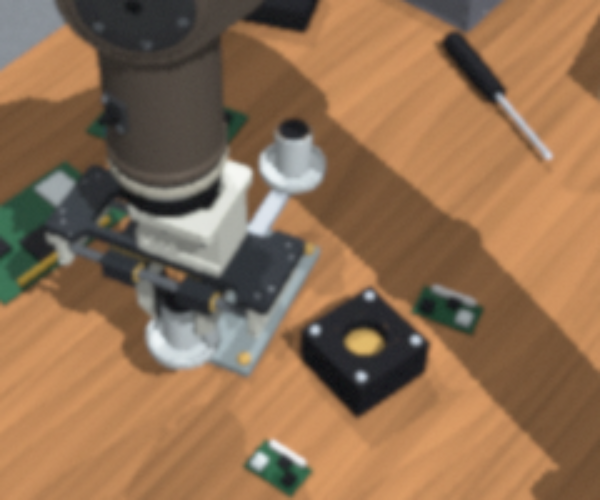

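Both chokes are on the pans: right at crop (293,150), left held at (180,320), and the beam is about level. I'll release.

>>> jog_arm:
  rows:
    - [[0,0,0],[0,0,0],0.5]
    - [[0,0,0],[0,0,0],0.9]
    - [[0,0,0],[0,0,0],1]
    - [[0,0,0],[0,0,0],1]
    - [[0,0,0],[0,0,0],1]
    - [[0,0,1],[0,0,0],1]
    - [[0,0,5],[0,0,0],1]
    - [[0,0,9],[0,0,0],1]

```text
clock: 12.35
position: [0.5647, 0.1013, 0.1925]
ee_rot: [-1.932, -2.477, 0.0]
force: [1.3, 0.1, -0.3]
width: 0.999
gripper_force: 0.0
```

```bash
python3 - <<'E'
from h import *
d=look('side'); s=look('top')
cv2.imwrite('pics/side4c.png',cv2.cvtColor(cv2.resize(d['img'][100:300,210:450],None,fx=2.5,fy=2.5),cv2.COLOR_RGB2BGR))
for n,q in (('s',d),('t',s)):
    W=cloud(q); z=W[...,2]
    for nm,c in (('L',(.565,.101)),('R',(.618,-.111))):
        m=(z>.1)&(z<.145)&(np.hypot(W[...,0]-c[0],W[...,1]-c[1])<.024)&(q['img'].max(-1)<70)
        print(n,nm,m.sum(),W[m].mean(0) if m.any() else 0)
E
```

```text
s L 85 [0.5677386  0.09503437 0.13557943]
s R 60 [ 0.62050714 -0.11682747  0.11391098]
t L 0 0
t R 88 [ 0.61861195 -0.1160619   0.11251523]
```

View pics/side4c.png

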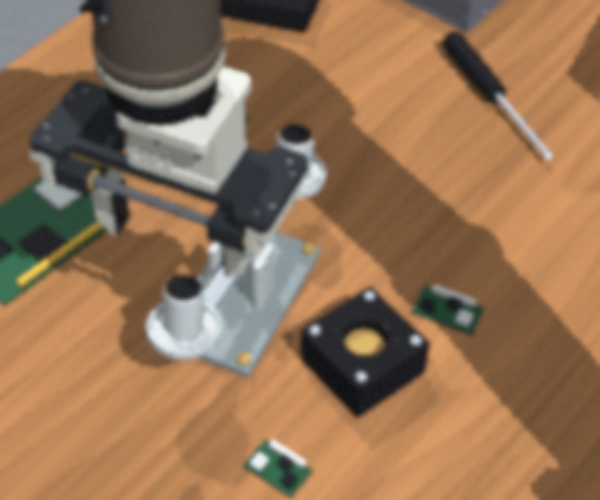

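The right choke dropped (its top is at z≈0.113 m against 0.136 m on the left), so it is the heavy one. Both stand upright on their pans. I'll fetch the right one.

>>> jog_arm:
  rows:
    - [[1.3,-5,0],[0,0,0],1]
    - [[2.6,-10.4,0],[2,0.5,0],1]
    - [[4,-16,0],[4,1,0],1]
    - [[5,-20,0],[5.5,1.4,0],1]
    - [[5.45,-21.45,0],[5.5,1.4,0],1]
    - [[5.45,-21.45,-3],[5.5,1.4,0],1]
    - [[5.45,-21.45,-6.5],[5.5,1.4,0],1]
    - [[5.45,-21.45,-9.0],[5.5,1.4,0],1]

```text
clock: 13.45
position: [0.6187, -0.1121, 0.0996]
ee_rot: [-1.881, -2.415, -0.093]
force: [-0.1, -0.1, 0.3]
width: 1.003
gripper_force: 0.0
```

>>> jog_arm:
  rows:
    - [[0.05,0,-0.75],[0,0,0],0.5]
    - [[0.05,0,-0.75],[0,0,0],0.45]
    - [[0.05,0,-0.75],[0,0,0],0.42]
    - [[0.05,0,-0.75],[0,0,0],0.4]
    - [[0.05,0,-0.75],[0,0,0],0.38]
    - [[0.05,0,-0.75],[0,0,0],0.3]
    - [[0.05,0,-0.75],[0,0,0],0.3]
    - [[0.05,0,-0.75],[0,0,0],0.3]
  newtons: 25

```text
clock: 14.45
position: [0.6199, -0.1134, 0.0936]
ee_rot: [-1.883, -2.414, -0.093]
force: [-1.6, -0.9, 1.8]
width: 0.362
gripper_force: 25.0
```

>>> jog_arm:
  rows:
    - [[0,0,0.2],[0,0,0],0.3]
    - [[0,0,0.5],[0,0,0],0.3]
    - [[0,0,0.8],[0,0,0],0.3]
    - [[0,0,1.1],[0,0,0],0.3]
    - [[0,0,1.4],[0,0,0],0.3]
    - [[0,0,1.7],[0,0,0],0.3]
    - [[0,0,2.0],[0,0,0],0.3]
    - [[0,0,2.3],[0,0,0],0.3]

```text
clock: 15.45
position: [0.62, -0.1133, 0.1167]
ee_rot: [-1.883, -2.414, -0.093]
force: [-0.6, 0.4, -1.3]
width: 0.361
gripper_force: 25.0
```

>>> jog_arm:
  rows:
    - [[0,0,0.4],[0,0,0],0.3]
    - [[0,0,1.5],[0,0,0],0.3]
    - [[0,0,4],[-2,-0.5,0],0.3]
    - [[0,0,7],[-5.5,-1.4,0],0.3]
    - [[0,0,7],[-5.5,-1.4,0],0.3]

```text
clock: 16.08
position: [0.6221, -0.1108, 0.1912]
ee_rot: [1.924, 2.475, 0.005]
force: [-0.4, 0.5, -3.8]
width: 0.36
gripper_force: 25.0
```

>>> jog_arm:
  rows:
    - [[-4,2.5,0],[0,0,0],0.3]
    - [[-9,5.5,0],[0,0,0],0.3]
    - [[-13,8,0],[0,0,0],0.3]
    - [[-16,9.9,0],[0,0,0],0.3]
    - [[-16,9.9,-3],[0,0,0],0.3]
    - [[-16,9.9,-7],[0,0,0],0.3]
    - [[-16,9.9,-9.6],[0,0,0],0.3]
    - [[-16,9.9,-9.6],[0,0,0],0.3]

```text
clock: 17.08
position: [0.4584, -0.0145, 0.0892]
ee_rot: [-1.93, -2.475, 0.004]
force: [0.5, -0.1, -1.7]
width: 0.358
gripper_force: 25.0
```

```bash
python3 - <<'E'
from h import *
d=look('side'); s=look('top')
cv2.imwrite('pics/side5c.png',cv2.cvtColor(cv2.resize(d['img'][150:290,270:450],None,fx=4,fy=4,interpolation=cv2.INTER_CUBIC),cv2.COLOR_RGB2BGR))
np.savez('s5.npz',W=cloud(d),img=d['img'])
o=arm.observe(); print(o['position'],o['ee_rot'],o['force'])
W=cloud(s); z=W[...,2]; m=(z>.095)&(z<.125)&(np.hypot(W[...,0]-.563,W[...,1]-.106)<.028); print('L choke',m.sum(),W[m].mean(0) if m.any() else 0)
E
```

```text
[ 0.46026133 -0.01424057  0.09117584] [1.93189421e+00 2.47707608e+00 4.80532988e-04] [ 0.06241845 -0.42742515 -1.52619982]
L choke 148 [0.55993655 0.10535195 0.11123923]
```

View pics/side5c.png

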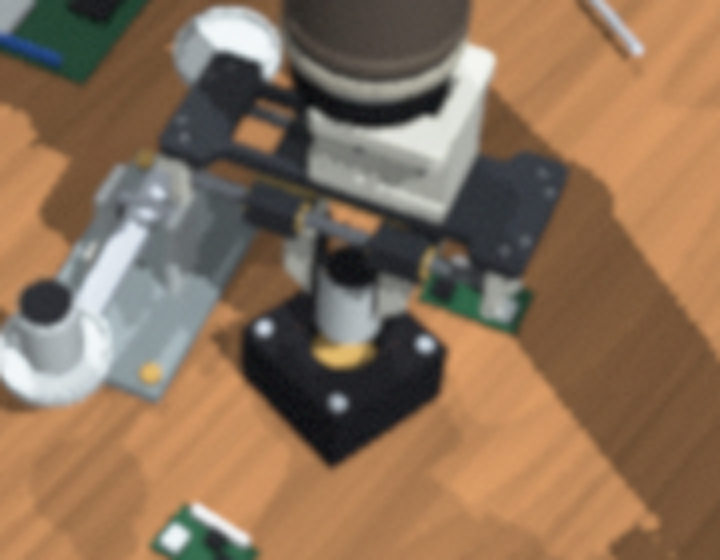

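The light choke stands on its now lowered left pan at crop (45,340). The held choke is over the well at (348,300), with brass showing at (343,352). I'll fit the can's axis and compare it with the adapter in this same view.

```bash
python3 - <<'E'
from h import *
from scipy.optimize import least_squares as ls
f=np.load('s5.npz'); W=f['W']; v,u=np.mgrid[:400,:640]; img=f['img'].astype(int)
m=(u>350)&(u<364)&(v>219)&(v<233)&(W[...,2]>.062)&(W[...,2]<.112)&(np.hypot(W[...,0]-.46,W[...,1]+.014)<.03)&(img.min(-1)>80)
p=W[m]; print(m.sum(),p[:,2].min(),p[:,2].max())
r=ls(lambda q:np.hypot(p[:,0]-q[0],p[:,1]-q[1])-.017,[.46,-.014],loss='soft_l1',f_scale=.001); print('can axis side',r.x, np.abs(r.fun).mean())
t=(W[...,2]>.108)&(u>350)&(u<366)&(v>205)&(v<222)&(W[...,2]<.118)&(img.max(-1)<80); print('top',t.sum(),W[t].mean(0) if t.any() else 0)
# screw heads on adapter: s0 & t0, bright spots at z~.046-.05
for n,(cu,cv,h) in (('s0',(356,240,32)),('t0',(326,252,24))):
    g=np.load(n+'.npz'); w=g['W']; i=g['img'].astype(int)
    m=(abs(u-cu)<h)&(abs(v-cv)<h)&(w[...,2]>.04)&(w[...,2]<.056)&(i.min(-1)>120)
    k,l,s,c=cv2.connectedComponentsWithStats(m.astype(np.uint8))
    q=np.array([w[l==j].mean(0) for j in range(1,k) if s[j,4]>=2]); print(n,np.round(q,4),'mean',q.mean(0))
E
```

```text
148 0.06431990246410706 0.11043708982427966
can axis side [ 0.45889869 -0.01728925] 0.0008520869348115582
top 92 [ 0.45952681 -0.01429517  0.1103003 ]
s0 [[ 0.4833 -0.0523  0.0486]
 [ 0.4969  0.0093  0.0489]
 [ 0.423  -0.0384  0.0484]
 [ 0.4359  0.0222  0.0483]] mean [ 0.45977043 -0.01482691  0.04853372]
t0 [[ 0.4949  0.01    0.0473]
 [ 0.4812 -0.0511  0.0473]
 [ 0.4344  0.0235  0.0482]
 [ 0.4206 -0.0374  0.0484]] mean [ 0.45775686 -0.01372942  0.04781357]
```

>>> jog_arm:
  rows:
    - [[0,-0.05,-0.6],[0,0,0],0.3]
    - [[0,-0.05,-1.2],[0,0,0],0.3]
    - [[0,-0.05,-1.4],[0,0,0],0.3]
    - [[0,-0.05,-1.6],[0,0,0],0.3]
    - [[0,-0.05,-1.75],[0,0,0],0.3]
    - [[0,-0.05,-1.75],[0,0,0],0.3]

```text
clock: 17.92
position: [0.4599, -0.0148, 0.0729]
ee_rot: [-1.932, -2.477, 0.0]
force: [-0.2, 0.2, -2.0]
width: 0.36
gripper_force: 25.0
```

Foot ≈ 0.044 m with no contact. Continuing.

>>> jog_arm:
  rows:
    - [[0,0,-0.2],[0,0,0],0.3]
    - [[0,0,-0.4],[0,0,0],0.3]
    - [[0,0,-0.6],[0,0,0],0.3]
    - [[0,0,-0.6],[0,0,0],0.3]

```text
clock: 18.42
position: [0.4598, -0.0148, 0.0668]
ee_rot: [-1.932, -2.477, 0.0]
force: [0.5, 0.5, -2.5]
width: 0.36
gripper_force: 25.0
```

>>> jog_arm:
  rows:
    - [[0,0,-0.15],[0,0,0],0.3]
    - [[0,0,-0.3],[0,0,0],0.3]
    - [[0,0,-0.4],[0,0,0],0.3]
    - [[0,0,-0.5],[0,0,0],0.3]
    - [[0,0,-0.5],[0,0,0],0.3]
  newtons: 35

```text
clock: 19.05
position: [0.4599, -0.0148, 0.0619]
ee_rot: [-1.932, -2.477, 0.0]
force: [-0.4, -0.3, -2.2]
width: 0.355
gripper_force: 35.0
```

>>> jog_arm:
  rows:
    - [[0,0,-0.1],[0,0,0],0.3]
    - [[0,0,-0.2],[0,0,0],0.3]
    - [[0,0,-0.3],[0,0,0],0.3]
    - [[0,0,-0.3],[0,0,0],0.3]

```text
clock: 19.55
position: [0.46, -0.0148, 0.0591]
ee_rot: [1.932, 2.477, 0.0]
force: [-0.9, 0.6, 4.0]
width: 0.359
gripper_force: 35.0
```

>>> jog_arm:
  rows:
    - [[0,0,-0.1],[0,0,0],0.3]
    - [[0,0,-0.2],[0,0,0],0.3]
    - [[0,0,-0.2],[0,0,0],0.3]

```text
clock: 19.92
position: [0.46, -0.0148, 0.057]
ee_rot: [1.932, 2.477, 0.0]
force: [-1.5, 0.8, 3.3]
width: 0.36
gripper_force: 35.0
```

>>> jog_arm:
  rows:
    - [[0,0,-0.1],[0,0,0],0.3]
    - [[0,0,-0.2],[0,0,0],0.3]
    - [[0,0,-0.2],[0,0,0],0.3]

```text
clock: 20.3
position: [0.46, -0.0148, 0.0549]
ee_rot: [1.932, 2.477, 0.0]
force: [-0.9, 0.5, 2.8]
width: 0.361
gripper_force: 35.0
```

>>> jog_arm:
  rows:
    - [[0,0,-0.05],[0,0,0],0.3]
    - [[0,0,-0.1],[0,0,0],0.3]
    - [[0,0,-0.1],[0,0,0],0.3]

```text
clock: 20.68
position: [0.46, -0.0148, 0.054]
ee_rot: [1.932, 2.477, 0.0]
force: [-0.7, 0.1, 3.3]
width: 0.358
gripper_force: 35.0
```

>>> jog_arm:
  rows:
    - [[0,0,-0.05],[0,0,0],0.3]
    - [[0,0,-0.05],[0,0,0],0.3]

```text
clock: 20.92
position: [0.46, -0.0148, 0.0535]
ee_rot: [1.932, 2.477, 0.0]
force: [-1.2, -0.0, 5.8]
width: 0.357
gripper_force: 35.0
```

>>> jog_arm:
  rows:
    - [[0,0,-0.04],[0,0,0],0.3]
    - [[0,0,-0.04],[0,0,0],0.3]

```text
clock: 21.18
position: [0.46, -0.0148, 0.0534]
ee_rot: [1.932, 2.477, 0.0]
force: [-3.4, -0.6, 11.2]
width: 0.356
gripper_force: 35.0
```

>>> jog_arm:
  rows:
    - [[0,0,-0.01],[0,0,0],0.3]
    - [[0,0,-0.01],[0,0,0],0.3]
    - [[0,0,-0.01],[0,0,0],0.3]
    - [[0,0,-0.01],[0,0,0],0.3]

```text
clock: 21.68
position: [0.46, -0.0148, 0.0534]
ee_rot: [1.932, 2.477, 0.0]
force: [-3.6, -0.3, 12.8]
width: 0.361
gripper_force: 35.0
```

>>> jog_arm:
  rows:
    - [[0,0,0],[0,0,0],0.3]
    - [[0,0,0],[0,0,0],0.3]
    - [[0,0,0],[0,0,0],0.3]
    - [[0,0,0],[0,0,0],0.3]
    - [[0,0,0],[0,0,0],0.3]
    - [[0,0,0],[0,0,0],0.3]

```text
clock: 22.42
position: [0.46, -0.0148, 0.0534]
ee_rot: [1.932, 2.477, -0.0]
force: [-2.6, 0.6, 13.1]
width: 0.36
gripper_force: 35.0
```

>>> jog_arm:
  rows:
    - [[0,0,0.05],[0,0,0],0.4]
    - [[0,0,0.05],[0,0,0],0.6]
    - [[0,0,0.05],[0,0,0],0.7]
    - [[0,0,0.05],[0,0,0],0.7]
    - [[0,0,3],[0,0,0],0.8]
    - [[0,0,8],[0,0,0],0.8]
    - [[-4,0,13],[0,0,0],0.8]
    - [[-6,-6,15],[0,0,0],0.8]

```text
clock: 23.42
position: [0.4017, -0.0682, 0.2041]
ee_rot: [1.921, 2.482, 0.004]
force: [1.0, -2.0, -0.5]
width: 0.803
gripper_force: 0.0
```

>>> jog_arm:
  rows:
    - [[-3,-6,0],[0,0,0],0.8]
    - [[-3,-12,0],[0,0,0],0.8]
    - [[-3,-18,0],[0,0,0],0.8]
    - [[-3,-22,0],[0,0,0],0.8]
    - [[-3,-22,0],[0,0,0],0.8]

```text
clock: 24.05
position: [0.3705, -0.2939, 0.2012]
ee_rot: [1.939, 2.472, -0.001]
force: [0.6, 0.5, 0.5]
width: 0.801
gripper_force: 0.0
```

```bash
python3 - <<'E'
from h import *
d=look('side'); s=look('top')
cv2.imwrite('pics/fin.png',cv2.cvtColor(cv2.resize(d['img'][130:310,230:450],None,fx=3,fy=3),cv2.COLOR_RGB2BGR))
for q in (d,s):
    W=cloud(q); z=W[...,2]
    for n,c,lo,hi in (('well',(.46,-.0145),.06,.09),('L',(.563,.105),.095,.125)):
        m=(z>lo)&(z<hi)&(np.hypot(W[...,0]-c[0],W[...,1]-c[1])<.026)&(q['img'].max(-1)<80); print(n,m.sum(),W[m].mean(0) if m.any() else 0)
o=arm.observe(); print(o['clock'],o['force'])
E
```

```text
well 114 [ 0.46117784 -0.0176161   0.07358266]
L 92 [0.5644352  0.10638411 0.11344908]
well 100 [ 0.45848393 -0.01520748  0.07296478]
L 98 [0.56265862 0.10645202 0.1130496 ]
24.15 [-0.52419138  0.94092645  0.32572679]
```

View pics/fin.png

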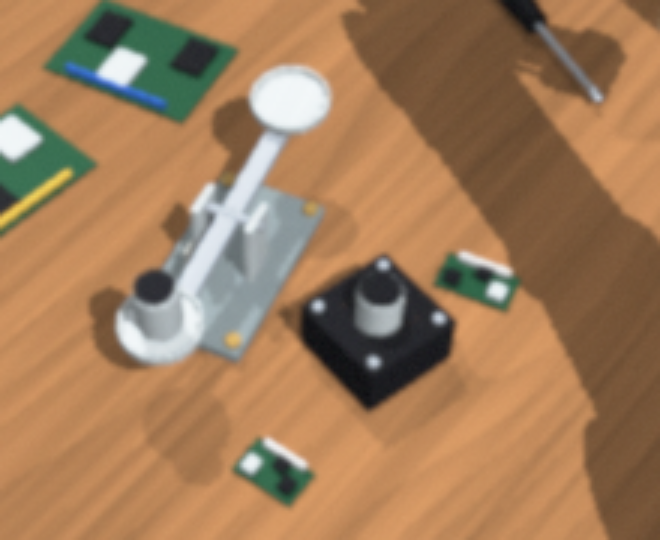

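The heavy choke stands upright in the well at crop (380,300), with its top at 0.072–0.073 m, so 26 mm proud. The light one stands on the left pan at (157,305). I'm handing in.

```bash
python3 -c "
from cell import arm; print(arm.sign_off())"
```

```text
the job is handed in; nothing more can be done
None
```

The heavier choke (the one that dropped, on the right pan) is pressed fully home in the well and was held at about 13–15 N for over a second; the lighter choke stands free on the left pan, and the job was handed in after about 24 s of robot time, with no verdict shown.

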